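# Set the stirrer's speed selector to the green dot and start it

## Robot

A 6-joint arm with a two-finger parallel gripper is mounted at the origin on a cart in front of the work surface, level with it; the furniture and walls round the work are solid. World frame = base frame: x ahead of the robot, y to its left, z up, the work surface at z = 0. Lengths are in m, angles in rad, forces in N, time in s.
With the tool pointing down it reaches from about 0.4 to 0.825 m from the base axis. Payload 7 kg.
Tool frame: the origin (TCP) lies where the fingers leave the gripper's body, on its centre line; the fingertips stand 73 mm ahead of it and the grasp point (between the pads) lies 54 mm ahead of it; z points along the fingers, y is the line along which they close (so a half turn about z gives the same grasp; the last joint's range is limited). The gripper opens to 85 mm and grips with 20 to 120 N. Pads are 22 mm wide; open, the fingers measure 114 mm over their backs; the gripper's body (76 mm by 85 mm) begins 54 mm behind the grasp point. The pads swing forward as they close: fully open they stand 13 mm farther back than shut.
Start: joints at [-0.813, 0.359, 0.012, 0, -1.224, -0.288], TCP at [0.306, -0.602, 0.304] pointing down, gripper open.
Joint ranges: [-3.07, 3.07], [-1.43, 2.12], [-1.02, 1.25], [-3.03, 1.67], [-3.05, -0], [-3.03, 3.03]. Speed limits (rad/s): [2.39, 2.39, 3.01, 3.14, 3.14, 3.14].

## Interface

Orientations are given as a unit quaternion [w, x, y, z].
In Python, from bench import env, eyes gives the robot as it stands. The module is installed in compiled form; this text tells all that it offers.
- The arm moves only by the tool jog_arm, never from a script. Its argument "rows" is a list of rows, each an object of numbers: "tx", "ty", "tz": the shift along the tool's x, y, z normalised to -1 to 1, where 1 is 20 mm; "wx", "wy", "wz": the turn, a rotation vector about the tool's x, y, z normalised to -1 to 1, where 1 is 4 degrees; "fingers": the gripper command: -1 is shut, 1 is fully open, values between are in proportion. In form: [{"tx": .., "ty": .., "tz": .., "wx": .., "wy": .., "wz": .., "fingers": ..}, ...]. A call has 1 to 8 rows; each row shifts and turns the commanded pose from where the row before left it, along the tool's axes as they then stand; what a row does not reach is not made up. A row lasts 1/10 s, in which the tool goes at most 50 mm and 8.59 degrees, less where a joint would pass 70% of its speed; a pose out of reach is approached as far as the arm can. A call with a number of a shift or a turn outside -1 to 1 is refused whole. A call with a gripper value outside its range is refused whole. The fingers move at their own pace and stop on an object; the grip force is fixed at half the most. Time passes only in rows, so rows that do not move let the fingers close. It gives the time, the measured TCP pose, the force, the opening and the grip force at its end, in the units of the state.
- env.get_state(): the state, without advancing time (a new reading comes with each control period).
- eyes.read_camera(name): name is "scene" or "side" or "wrist"; returns (picture, depth): 480x640x3 uint8, blue, green, red; 480x640 float32, m along the optical axis (not along the pixel's ray), 0 where there is no reading.
- eyes.camera_info(name): a dict with "vertical_fov" (degrees; the focal length in pixels is half the picture's height over the tangent of half this angle, whatever the lens; pixels are square), "cx", "cy" (the principal point, pixels), "R" (3x3) and "t" (3): a world point X has camera coordinates R X + t; the wrist camera has in their place "mount" (4x4, takes a point from camera to tool coordinates, whose origin is the TCP and whose axes are the flange's). Camera axes: x right, y down, z forward; pixel columns grow to the right and rows downward; lengths in m; the calibration is good to about 2 mm. A picture is of the moment at which its call begins: read the wrist's pose just before it. camera_info takes no time and is no camera call.
- env.sign_off(): hands the job in; it is judged then, once.
The state is a dict: "time_s": time; "q": joint angles; "joint_velocities": joint speeds; "joint_efforts": joint torques, N m; "tcp_pos": TCP position; "tcp_rot": TCP orientation; "wrist_force": force on the tool from outside, world axes, zero at the start; "wrist_torque": the same for the moment, N m; "grip_width": finger opening in m; "grip_force": force on a finger pad.
Only numpy, scipy, OpenCV 4.12 (cv2) and the standard library are available. Lean on these libraries where they do the work, as an engineer would, in place of code of your own. Each camera call takes 0.05 s, during which the arm holds its last target. There are 200 camera calls.

## Task

Set the bench stirrer to the speed marked by the green dot: with a fingertip against the side of its black pointer knob, push the knob round clockwise, click by click, until the pointer rests at the green dot, without clicking past it at any time and without pinching the knob. Then press the white start key all the way down with a fingertip and let go. Leave the glass dish on the stirrer and the bottle, tape roll and bottle cap beside it as they stand.

Things in the scene. Friction and masses are not known exactly. Their poses are not given: they have to be found in the camera images.
- stirrer: White bench stirrer, fixed to the worktop, 250 (x) x 176 (y) x 68 mm high; origin at the middle of its underside, x away from its front, y to its left, z up. Front half: a grey control deck 50 mm high with the selector at its left and the start key at its right; rear half: a round metal plate 120 mm across, top 68 mm high, centred 60 mm behind the origin, that carries a shallow glass dish.
- dial_axis (a point): Point on the selector's vertical axis at the height of the control deck (50 mm above the worktop); in the stirrer's frame at (-65, 22, 50) mm. Seven positions lie round it on a ring of 50 mm radius, 30 degrees apart: the first straight to the stirrer's left (+y), then clockwise from above over the rear (+x, the fourth) to straight right (-y, the seventh).
- selector (a joint): Angle of the selector, rad: 0 when it points at the first position (stirrer's left), growing clockwise as seen from above, 0.524 (30 degrees) a position, 3.14 at the seventh; stops just beyond both ends. Detents pull it to the nearest position from up to 15 degrees either side, with at most about 0.05 N m; it stays where it clicks in. It starts at one of the first three positions (white dots).
- pointer_tip (a point): Tip of the selector's pointer bar, 36 mm from the axis, 20 mm above the deck; its x axis points outward. The selector is a black disc 40 mm across, 9.5 mm high, with an upright bar across it 13.5 mm thick, from 14 mm behind the axis to 36 mm in front; side faces from 9 to 27 mm, ridge to 31 mm above the deck, white line on top. Fingers pressing on both side faces at once count as pinching.
- pointer_aim (a point): The spot on the ring of dots, 50 mm from the axis, to which the pointer points at present; turns with the selector.
- dot_green: Green dot, 13 mm across, stuck flat on the deck at one of the last four positions (fourth to seventh), 50 mm from the selector's axis; the wanted speed. A yellow, a blue and a red dot mark the other three. Origin at its centre; its orientation tells nothing.
- start_key (a joint): Travel of the start key, m: 0 up, 0.005 fully down; a spring lifts it again; fully down takes 4 N.
- start_key_top (a point): Centre of the top of the start key, a white round key 22 mm across in a black collar 38 mm across, its top 65 mm above the worktop when up (9 mm over its collar); press straight down. In the stirrer's frame it lies at (-60, -60) mm.
- petri_dish: Clear glass dish 70 mm across, 16 mm high, standing loose on the round plate; origin at the centre of its base.
- spare_bottle: White capped bottle 48 mm across, 112 mm high, standing loose to the right of the stirrer; origin at the centre of its base.
- tape_roll: Tan tape roll 68 mm across, 19 mm high, lying loose to the right of the stirrer; origin at the centre of its underside.
- basket_white: Off-white basket of white bottles, 261 x 212 mm, the nearer to the stirrer of two on a shaker at the left of the worktop; fixed, no part of the job. Shaker and bottles fill the worktop from about 0.42 m ahead of the robot's base and from 0.17 m to its left, up to 0.35 m high: swing the arm round in front of them or over them.
- bottle_cap: White bottle cap 23 mm across, 17 mm high, lying loose to the left of the stirrer; origin at the centre of its underside.
There are look-alikes about, which are no part of the job. Leave any purple or red look-alike of the spare_bottle alone.

How it is judged:
On the way, in this order (a step that is already met when the one before it is completed fails the run):
1. the selector has clicked in at the green dot (horizontal distance between pointer_aim and dot_green below 0.008 m and velocity of joint selector below 0.3 rad/s), for 0.3 s.
2. the start key is pressed down (horizontal distance between pointer_aim and dot_green below 0.008 m and value of joint start_key above 0.004 m), for 0.05 s.
At the end, for the whole second after the job is handed in: The pointer rests at the green dot (its aim within 8 mm of the dot, about 9 degrees), the start key has been pressed at least 4 mm after that and is up again (under 1 mm), and dish, bottle, tape roll and cap are within 20 mm of where they stood, dish and bottle upright (horizontal distance between pointer_aim and dot_green below 0.008 m and value of joint start_key below 0.001 m and distance of each of petri_dish, spare_bottle, tape_roll, bottle_cap from where it was at the start of the episode below 0.02 m and angle between each of petri_dish, spare_bottle's own z axis and vertical below 0.2 rad); the robot touches nothing.
It fails at once if the selector is turned past the green dot into a further position (25 degrees beyond it) ((y of dot_green in the frame of stirrer above 0.0095 m and value of joint selector above 2.011 rad) or (y of dot_green in the frame of stirrer above -0.012 m and value of joint selector above 2.534 rad) or (y of dot_green in the frame of stirrer above -0.0247 m and value of joint selector above 3.058 rad)).
It fails at once if the start key is pressed while the selector is not at the green dot (value of joint start_key above 0.0035 m and horizontal distance between pointer_aim and dot_green above 0.012 m).
It fails at once if the pointer is pinched: the fingers press on both its sides at once (over 1.5 N each) (contact force between the fingers and selector_c2 above 1.5 N and contact force between the fingers and selector_c3 above 1.5 N).
It fails at once if dish, bottle, tape roll or cap is shifted, lifted or carried by more than 20 mm (distance of any of petri_dish, spare_bottle, tape_roll, bottle_cap from where it was at the start of the episode above 0.02 m).
It also fails if it takes over 58 s, if anything falls off the work surface, if the arm or the gripper's body presses on something with over 40 N, if the wrist force passes 120 N, or if a joint passes its speed limit or range.

## Working session

There is one attempt and no reset: what is moved stays moved. The work goes in short steps, Python scripts to look and compute and a tool call to move; the robot and the scene stay as the last step left them, time stands still between calls to the robot, and variables do not carry over. Pictures are saved under pics/ and viewed, at most 10 in all, crops included, and the job is handed in when it is done.

Besides the shell and the picture viewer there is one more tool, called after "Emit:" by a JSON object that holds its "name" and its "arguments", one argument or row to a line. jog_arm: Moves the arm, as the interface text tells. Its arguments: {"type":"object","properties":{"rows":{"type":"array"}},"required":["rows"]}

```bash
mkdir -p pics
cat > h.py <<'E'
import numpy as np, cv2
from bench import env, eyes
def K(n):
    i=eyes.camera_info(n); f=240/np.tan(np.radians(i["vertical_fov"])/2); return i,f
def quatR(q):
    from scipy.spatial.transform import Rotation as Ro
    return Ro.from_quat([q[1],q[2],q[3],q[0]]).as_matrix()
def cam(n,s=None):
    i,f=K(n)
    if n=="wrist":
        M=np.array(i["mount"]); R=quatR(s["tcp_rot"])
        return R@M[:3,:3], R@M[:3,3]+np.array(s["tcp_pos"]), i, f
    R=np.array(i["R"]); return R.T, -R.T@np.array(i["t"]), i, f
def onplane(n,u,v,z,s=None):
    A,c,i,f=cam(n,s); d=A@np.array([(u-i["cx"])/f,(v-i["cy"])/f,1]); return c+d*(z-c[2])/d[2]
def proj(n,X,s=None):
    A,c,i,f=cam(n,s); p=A.T@(np.array(X)-c); return p[0]/p[2]*f+i["cx"],p[1]/p[2]*f+i["cy"]
E
python3 - <<'E'
from h import *
s=env.get_state(); print(s)
for n in ("scene","side","wrist"):
    p,d=eyes.read_camera(n); cv2.imwrite(f"pics/{n}0.png",p); np.save(f"pics/{n}0.npy",d)
    print(n,eyes.camera_info(n))
E
```

```text
{'time_s': 0.0, 'q': array([-8.12922419e-01,  3.59406885e-01,  1.10698128e-02, -3.48642562e-04,
       -1.22410101e+00, -2.88099575e-01]), 'joint_velocities': array([-6.87719640e-04, -7.71445027e-04, -7.93812427e-04, -2.50655035e-05,
       -4.28304127e-04,  7.08579744e-04]), 'joint_efforts': array([ 2.74898757e-04, -5.83329964e+01,  2.93423617e+01,  6.93650723e+00,
       -5.94929807e-03,  7.33194497e-06]), 'tcp_pos': array([ 0.30538789, -0.60156688,  0.30295569]), 'tcp_rot': array([-2.68010255e-04, -2.32675432e-01,  9.72554082e-01,  7.93013356e-04]), 'wrist_force': array([-0.28146102,  0.78790013, -0.27493382]), 'wrist_torque': array([ 0.02321292,  0.01031906, -0.00489414]), 'grip_force': 0.0, 'grip_width': 0.08573734753175698}
scene {'vertical_fov': 42.23880407849464, 'cx': 324.07528275332083, 'cy': 242.46797215502315, 'R': array([[-0.81731255, -0.57597208,  0.01601096],
       [-0.26683658,  0.35372439, -0.8964805 ],
       [ 0.51068427, -0.73697708, -0.44279381]]), 't': array([0.44356879, 0.31179011, 1.33922648])}
side {'vertical_fov': 42.35460747626673, 'cx': 309.6563084619936, 'cy': 235.81065154645074, 'R': array([[-0.68047505, -0.73276576, -0.00283664],
       [-0.44985927,  0.42080646, -0.78774904],
       [ 0.5784292 , -0.53476749, -0.61598977]]), 't': array([0.36156807, 0.36783288, 1.31187185])}
wrist {'vertical_fov': 70.47293190823635, 'cx': 316.8293378741766, 'cy': 237.33050388504194, 'mount': array([[ 5.49435557e-04, -9.49871864e-01, -3.12638994e-01,
         8.04999400e-02],
       [ 9.99999657e-01,  3.28072156e-04,  7.60650025e-04,
        -1.05986699e-03],
       [-6.19951908e-04, -3.12639305e-01,  9.49871718e-01,
        -6.97823753e-02],
       [ 0.00000000e+00,  0.00000000e+00,  0.00000000e+00,
         1.00000000e+00]])}
```

View pics/scene0.png

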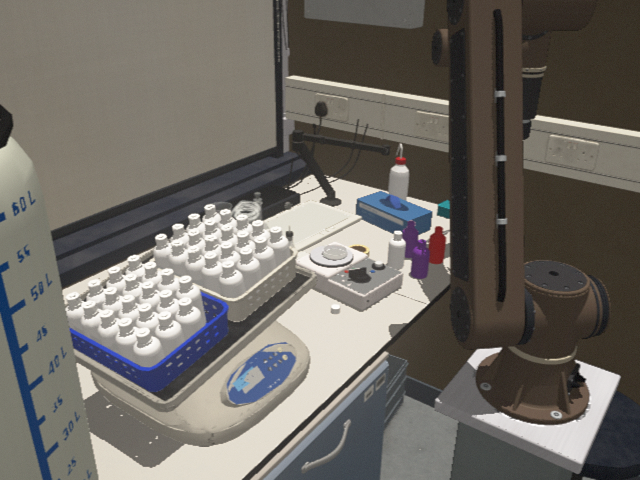

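View pics/side0.png

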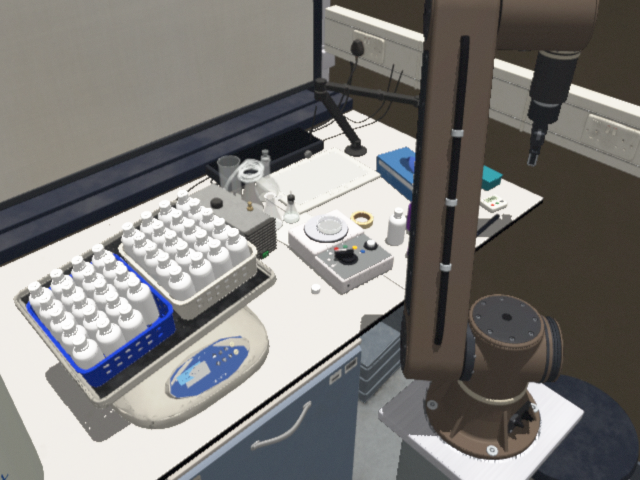

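The stirrer is at about (340,250) in the side view: key (371,244), knob (345,255), spare bottle (396,226), tape (363,219) and cap (315,289). The purple and red bottles are look-alikes. I'll crop in on the deck.

Run:
```python
from h import *
p=cv2.imread("pics/side0.png")[195:305,275:415]; p=cv2.resize(p,None,fx=5,fy=5,interpolation=cv2.INTER_CUBIC); cv2.imwrite("pics/side_crop.png",p)
for u,v,z in ((371,242,.065),(315,287,.017),(326,229,.07),(396,212,.112),(345,252,.08)): print(u,v,onplane("side",u,v,z))
```

```text
371 242 [ 0.4917848  -0.18736644  0.065     ]
315 287 [0.50310505 0.00746166 0.017     ]
326 229 [ 0.61045806 -0.13472494  0.07      ]
396 212 [ 0.49605887 -0.28794021  0.112     ]
345 252 [ 0.49733129 -0.09331101  0.08      ]
```

View pics/side_crop.png

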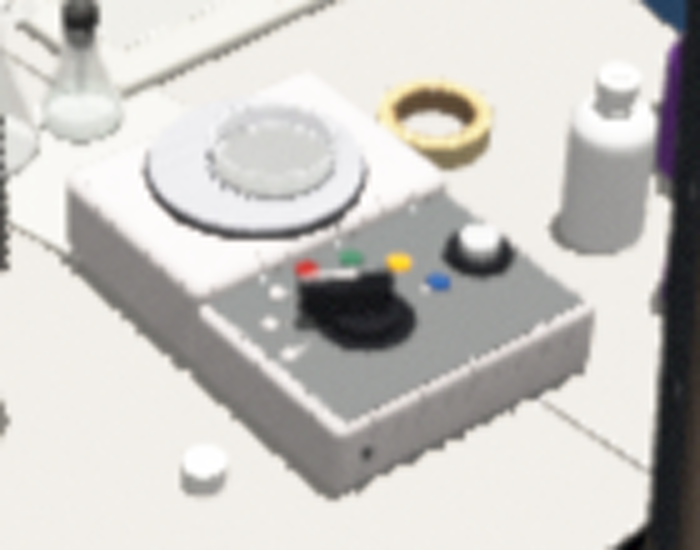

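Crop, clockwise from the left: white dots at (288,353), (270,322) and (278,292), then red (307,270), green (350,258), yellow (400,262) and blue (438,282). So green is position 5. Next I'll fit the stirrer pose from the dots and key.

```bash
cat >> h.py <<'E'
def fit(mod,meas):
    mod=np.array(mod);meas=np.array(meas); a=(mod-mod.mean(0)); b=meas-meas.mean(0)
    th=np.arctan2((a[:,0]*b[:,1]-a[:,1]*b[:,0]).sum(),(a*b).sum()); R=np.array([[np.cos(th),-np.sin(th)],[np.sin(th),np.cos(th)]])
    t=meas.mean(0)-R@mod.mean(0); return th,t,meas-(mod@R.T+t)
def dot(k): a=np.radians(30*(k-1)); return [-.065+.05*np.sin(a),.022+.05*np.cos(a)]
E
python3 - <<'E'
from h import *
px=[(288,353),(270,322),(278,292),(307,270),(350,258),(400,262),(438,282)]
m=[];w=[]
for k,(u,v) in enumerate(px,1):
    m.append(dot(k)); w.append(onplane("side",275+u/5-.4,195+v/5-.4,.05)[:2])
m.append([-.06,-.06]); w.append(onplane("side",275+480/5-.4,195+238/5-.4,.065)[:2])
th,t,r=fit(m,w); print(th,t); print(r*1e3)
R=np.array([[np.cos(th),-np.sin(th)],[np.sin(th),np.cos(th)]])
print("axis",R@[-.065,.022]+t,"key",R@[-.06,-.06]+t)
for u,v,z in ((80.0,0,0),): pass
for nm,u,v,z in (("tiptop",305,282,.081),("lineend",358,273,.081)): print(nm,R.T@(onplane("side",275+u/5-.4,195+v/5-.4,z)[:2]-t))
E
```

```text
-0.1452573784153819 [ 0.56123835 -0.1374559 ]
[[-0.21849254 -0.61004168]
 [ 0.21138261 -0.92367542]
 [-0.47564207 -0.48975274]
 [-0.8855179   0.95451768]
 [ 0.81103597  0.62692709]
 [ 0.82971957 -1.09043832]
 [ 0.98037419 -0.65269368]
 [-1.25285984  2.18515706]]
axis [ 0.50010732 -0.10627903] key [ 0.4931854 -0.1881392]
tiptop [-0.05347797  0.0527    ]
lineend [-0.06323974  0.02573468]
```

Side-view fit: residuals of about 1–2 mm, axis (0.500,-0.106), key (0.493,-0.188), yaw -0.145, and the pointer is near position 2. Next I move over the dial with the fingers shut and check with the wrist camera.

Emit:
{"name": "jog_arm", "arguments": {
  "rows": [
    {"tx": -1,"ty": 0.88,"fingers": -1},
    {"tx": -1,"ty": 0.88,"fingers": -1},
    {"tx": -1,"ty": 0.88,"fingers": -1},
    {"tx": -1,"ty": 0.88,"fingers": -1},
    {"tx": -1,"ty": 0.88,"fingers": -1},
    {"tx": -1,"ty": 0.88,"fingers": -1},
    {"tx": -1,"ty": 0.88,"fingers": -1},
    {"tx": -1,"ty": 0.88,"fingers": -1}
  ]
}}

```text
$.rows[0]: bad value
```

Emit:
{"name": "jog_arm", "arguments": {
  "rows": [
    {"tx": -1,"ty": 0.88,"fingers": -1},
    {"tx": -1,"ty": 0.88,"fingers": -1},
    {"tx": -1,"ty": 0.88,"fingers": -1},
    {"tx": -1,"ty": 0.88,"fingers": -1},
    {"tx": -1,"ty": 0.88,"fingers": -1},
    {"tx": -1,"ty": 0.88,"fingers": -1},
    {"tx": -1,"ty": 0.88,"fingers": -1},
    {"fingers": -1}
  ]
}}

```text
$.rows[0]: bad value
```

Run:
```python
from h import *
s=env.get_state(); p,d=eyes.read_camera("wrist"); print(s["q"],s["tcp_pos"],s["tcp_rot"],s["grip_width"]); cv2.imwrite("pics/w1.png",p)
R=quatR(s["tcp_rot"]); np.save("pics/s1.npy",np.r_[s["tcp_pos"],s["tcp_rot"]])
for X in ((.5,-.106,.081),(.493,-.188,.065)): print(proj("wrist",X,s))
```

```text
[-8.12867034e-01  3.59200765e-01  1.12861078e-02 -2.34411950e-04
 -1.22414839e+00 -2.88127361e-01] [ 0.30544654 -0.60162373  0.30320379] [-2.20892099e-04 -2.32707829e-01  9.72546479e-01  6.03736805e-04] 0.08591183625334803
(np.float64(598.3174643702832), np.float64(525.8659894669659))
(np.float64(541.9282146303408), np.float64(488.27903708436907))
```

View pics/w1.png

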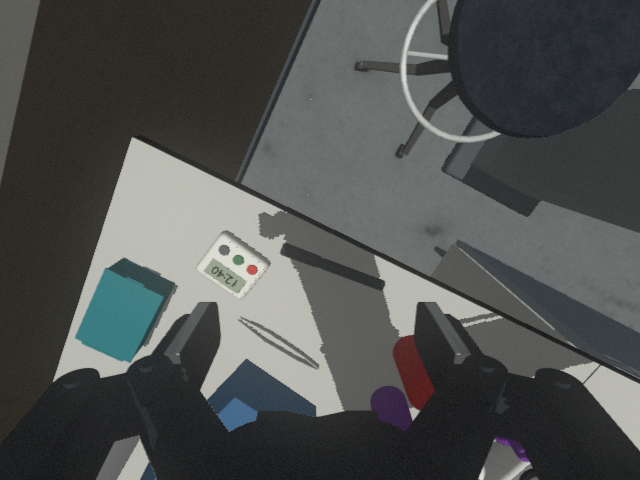

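The arm hasn't moved: the picture shows the red and purple look-alikes at (410,375) and the right end of the bench. The rows probably need every field, so I'll retry.

Emit:
{"name": "jog_arm", "arguments": {
  "rows": [
    {"tx": -1,"ty": 0.88,"tz": 0,"wx": 0,"wy": 0,"wz": 0,"fingers": -1},
    {"tx": -1,"ty": 0.88,"tz": 0,"wx": 0,"wy": 0,"wz": 0,"fingers": -1},
    {"tx": -1,"ty": 0.88,"tz": 0,"wx": 0,"wy": 0,"wz": 0,"fingers": -1},
    {"tx": -1,"ty": 0.88,"tz": 0,"wx": 0,"wy": 0,"wz": 0,"fingers": -1},
    {"tx": -1,"ty": 0.88,"tz": 0,"wx": 0,"wy": 0,"wz": 0,"fingers": -1},
    {"tx": -1,"ty": 0.88,"tz": 0,"wx": 0,"wy": 0,"wz": 0,"fingers": -1},
    {"tx": -1,"ty": 0.88,"tz": 0,"wx": 0,"wy": 0,"wz": 0,"fingers": -1},
    {"tx": -1,"ty": 0.88,"tz": 0,"wx": 0,"wy": 0,"wz": 0,"fingers": -1}
  ]
}}

```text
time_s: 1.0
tcp_pos: [0.3847, -0.4028, 0.3038]
tcp_rot: [-0.0, -0.233, 0.973, 0.0]
wrist_force: [-0.4, 0.3, -0.1]
grip_width: 0.0001
grip_force: 0.0
```

Emit:
{"name": "jog_arm", "arguments": {
  "rows": [
    {"tx": -1,"ty": 0.71,"tz": 0,"wx": 0,"wy": 0,"wz": 0,"fingers": -1},
    {"tx": -1,"ty": 0.71,"tz": 0,"wx": 0,"wy": 0,"wz": 0,"fingers": -1},
    {"tx": -1,"ty": 0.71,"tz": 0,"wx": 0,"wy": 0,"wz": 0,"fingers": -1},
    {"tx": -1,"ty": 0.71,"tz": 0,"wx": 0,"wy": 0,"wz": 0,"fingers": -1},
    {"tx": -1,"ty": 0.71,"tz": 0,"wx": 0,"wy": 0,"wz": 0,"fingers": -1},
    {"tx": -1,"ty": 0.71,"tz": 0,"wx": 0,"wy": 0,"wz": 0,"fingers": -1},
    {"tx": -1,"ty": 0.71,"tz": 0,"wx": 0,"wy": 0,"wz": 0,"fingers": -1},
    {"tx": -1,"ty": 0.71,"tz": 0,"wx": 0,"wy": 0,"wz": 0,"fingers": -1}
  ]
}}

```text
time_s: 1.8
tcp_pos: [0.476, -0.2292, 0.3039]
tcp_rot: [0.0, -0.233, 0.973, 0.0]
wrist_force: [1.6, -0.4, -0.4]
grip_width: 0.0002
grip_force: 0.0
```

Emit:
{"name": "jog_arm", "arguments": {
  "rows": [
    {"tx": -1,"ty": 0.71,"tz": 0,"wx": 0,"wy": 0,"wz": 0,"fingers": -1},
    {"tx": -1,"ty": 0.71,"tz": 0,"wx": 0,"wy": 0,"wz": 0,"fingers": -1},
    {"tx": -1,"ty": 0.71,"tz": 0,"wx": 0,"wy": 0,"wz": 0,"fingers": -1},
    {"tx": -1,"ty": 0.71,"tz": 0,"wx": 0,"wy": 0,"wz": 0,"fingers": -1},
    {"tx": -1,"ty": 0.71,"tz": 0,"wx": 0,"wy": 0,"wz": 0,"fingers": -1},
    {"tx": -1,"ty": 0.71,"tz": 0,"wx": 0,"wy": 0,"wz": 0,"fingers": -1},
    {"tx": 0,"ty": 0,"tz": 0,"wx": 0,"wy": 0,"wz": 0,"fingers": -1},
    {"tx": 0,"ty": 0,"tz": 0,"wx": 0,"wy": 0,"wz": 0,"fingers": -1}
  ]
}}

```text
time_s: 2.6
tcp_pos: [0.5441, -0.0995, 0.3036]
tcp_rot: [-0.0, -0.233, 0.972, 0.0]
wrist_force: [-0.5, -0.8, -0.0]
grip_width: 0.0002
grip_force: 0.0
```

Run:
```python
from h import *
s=env.get_state(); p,d=eyes.read_camera("wrist"); print(s["q"],s["tcp_pos"],s["tcp_rot"],s["grip_width"]); cv2.imwrite("pics/w2.png",p)
np.save("pics/s2.npy",{k:s[k] for k in("tcp_pos","tcp_rot")})
for X in ((.5,-.106,.081),(.493,-.188,.065)): print(proj("wrist",X,s))
```

```text
[ 1.73244055e-01  1.59277888e-01 -2.59293292e-01 -6.86356723e-05
 -1.15278141e+00 -1.27317184e+00] [ 0.54411463 -0.09947643  0.30364029] [-2.75642556e-04 -2.33251731e-01  9.72416347e-01  4.85842213e-05] 0.00021194792536543728
(np.float64(334.4230313083307), np.float64(172.83737660313415))
(np.float64(252.8253817997136), np.float64(119.21884722940517))
```

View pics/w2.png

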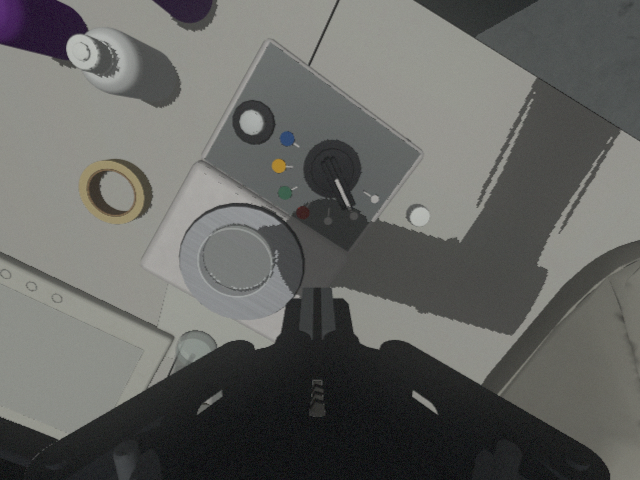

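Wrist view: pointer at white dot 2 (353,215). Dots 1 (375,199), 3 (328,221), red 4 (303,212), green 5 (286,192), yellow 6 (279,166), blue 7 (288,139). Key (251,122), white bottle (90,52), tape (115,190), cap (420,216). I'll refine the fit and measure the shut fingers from depth.

Run:
```python
from h import *
s=env.get_state(); p,d=eyes.read_camera("wrist")
px=[(375,199),(353,215),(328,221),(303,212),(286,192),(279,166),(288,139)]
m=[dot(k) for k in range(1,8)]+[[-.06,-.06]]
w=[onplane("wrist",u,v,.05,s)[:2] for u,v in px]+[onplane("wrist",251,122,.065,s)[:2]]
th,t,r=fit(m,w); print(th,t,np.abs(r).max(0)*1e3)
R=np.array([[np.cos(th),-np.sin(th)],[np.sin(th),np.cos(th)]])
print("axis",R@[-.065,.022]+t,"key",R@[-.06,-.06]+t, w[-1],"green",w[4])
a=R.T@(onplane("wrist",351,207,.081,s)[:2]-t)-[-.065,.022]; print("tip rel",a,np.degrees(np.arctan2(a[0],a[1])))
# fingers in tool frame
i,f=K("wrist"); M=np.array(i["mount"]); v,u=np.mgrid[270:420,200:440]; z=d[270:420,200:440]
P=np.stack([(u-i["cx"])/f*z,(v-i["cy"])/f*z,z],-1)@M[:3,:3].T+M[:3,3]
ok=(z>0)&(P[...,2]<.085)&(P[...,2]>-.05)
for lo in np.arange(-.01,.085,.01):
    q=P[ok&(P[...,2]>=lo)&(P[...,2]<lo+.01)]
    if len(q)>5: print("z%.3f n%d x %.4f..%.4f y %.4f..%.4f"%(lo,len(q),q[:,0].min(),q[:,0].max(),q[:,1].min(),q[:,1].max()))
```

```text
-0.12427448856598093 [ 0.56252706 -0.13631553] [0.7340296  1.16034429]
axis [ 0.50075536 -0.10642813] key [ 0.4955525  -0.18841551] [ 0.49554478 -0.18893461] green [ 0.53988978 -0.13606006]
tip rel [0.01529893 0.02908107] 27.747895868865882
z-0.010 n3373 x 0.0085..0.0187 y -0.0184..0.0164
z0.000 n3300 x -0.0010..0.0184 y -0.0344..0.0338
z0.010 n6712 x -0.0103..0.0142 y -0.0387..0.0373
z0.020 n3789 x -0.0124..0.0145 y -0.0367..0.0344
z0.030 n1149 x -0.0114..0.0137 y -0.0214..0.0192
z0.040 n902 x 0.0062..0.0119 y -0.0147..0.0126
z0.050 n766 x 0.0061..0.0118 y -0.0146..0.0126
z0.060 n463 x 0.0060..0.0120 y -0.0146..0.0122
```

Emit:
{"name": "jog_arm", "arguments": {
  "rows": [
    {"tx": 0,"ty": 0,"tz": 0,"wx": 0,"wy": 0,"wz": -1,"fingers": -1},
    {"tx": 0,"ty": 0,"tz": 0,"wx": 0,"wy": 0,"wz": -1,"fingers": -1},
    {"tx": 0,"ty": 0,"tz": 0,"wx": 0,"wy": 0,"wz": -1,"fingers": -1},
    {"tx": 0,"ty": 0,"tz": 0,"wx": 0,"wy": 0,"wz": -1,"fingers": -1},
    {"tx": 0,"ty": 0,"tz": 0,"wx": 0,"wy": 0,"wz": -1,"fingers": -1},
    {"tx": 0,"ty": 0,"tz": 0,"wx": 0,"wy": 0,"wz": -1,"fingers": -1},
    {"tx": 0,"ty": 0,"tz": 0,"wx": 0,"wy": 0,"wz": -0.4,"fingers": -1},
    {"tx": 0.1,"ty": 1,"tz": 0,"wx": 0,"wy": 0,"wz": 0,"fingers": -1}
  ]
}}

```text
time_s: 3.5
tcp_pos: [0.5277, -0.0903, 0.3035]
tcp_rot: [-0.0, -0.442, 0.897, -0.0]
wrist_force: [-1.3, 0.8, 0.9]
grip_width: -0.0002
grip_force: 0.0
```

Emit:
{"name": "jog_arm", "arguments": {
  "rows": [
    {"tx": 0.25,"ty": 1,"tz": 0,"wx": 0,"wy": 0,"wz": 0,"fingers": -1},
    {"tx": 0,"ty": 1,"tz": 0,"wx": 0,"wy": 0,"wz": 0,"fingers": -1},
    {"tx": 0,"ty": 0,"tz": 1,"wx": 0,"wy": 0,"wz": 0,"fingers": -1},
    {"tx": 0,"ty": 0,"tz": 1,"wx": 0,"wy": 0,"wz": 0,"fingers": -1},
    {"tx": 0,"ty": 0,"tz": 1,"wx": 0,"wy": 0,"wz": 0,"fingers": -1},
    {"tx": 0,"ty": 0,"tz": 1,"wx": 0,"wy": 0,"wz": 0,"fingers": -1},
    {"tx": 0,"ty": 0,"tz": 1,"wx": 0,"wy": 0,"wz": 0,"fingers": -1},
    {"tx": 0,"ty": 0,"tz": 0,"wx": 0,"wy": 0,"wz": 0,"fingers": -1}
  ]
}}

```text
time_s: 4.3
tcp_pos: [0.4907, -0.0695, 0.2017]
tcp_rot: [-0.002, -0.442, 0.897, 0.001]
wrist_force: [-0.4, -0.5, 0.4]
grip_width: 0.0
grip_force: 0.0
```

Run:
```python
from h import *
s=env.get_state(); print(s["tcp_pos"],s["q"]); R=quatR(s["tcp_rot"]); print(R.round(3))
g=np.array([.4919,-.0682,.138]); print("tool shift mm",R.T@(g-s["tcp_pos"])*1e3)
p,d=eyes.read_camera("wrist"); cv2.imwrite("pics/w3.png",p)
```

```text
[ 0.49065067 -0.06954362  0.20173089] [ 2.56246710e-01  1.61523405e-01 -5.14389646e-01 -7.25768586e-04
 -8.99307931e-01 -9.11868784e-01]
[[-0.61  -0.792 -0.004]
 [-0.792  0.61  -0.001]
 [ 0.003  0.003 -1.   ]]
tool shift mm [-2.02763607 -0.37150865 63.72395712]
```

View pics/w3.png

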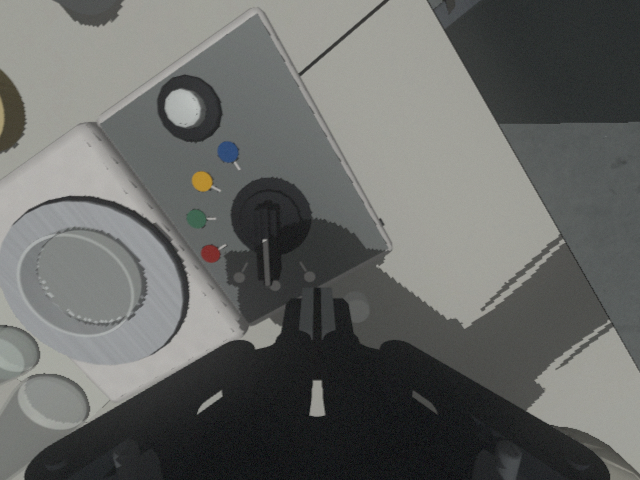

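The bar is upright in the image, with its tip at (267,280) and the shut fingers to its right at (317,300). The alignment is as intended, so I descend and approach.

Emit:
{"name": "jog_arm", "arguments": {
  "rows": [
    {"tx": -0.1,"ty": 0,"tz": 0.8,"wx": 0,"wy": 0,"wz": 0,"fingers": -1},
    {"tx": 0,"ty": 0,"tz": 0.8,"wx": 0,"wy": 0,"wz": 0,"fingers": -1},
    {"tx": 0,"ty": 0,"tz": 0.8,"wx": 0,"wy": 0,"wz": 0,"fingers": -1},
    {"tx": 0,"ty": 0,"tz": 0.7,"wx": 0,"wy": 0,"wz": 0,"fingers": -1},
    {"tx": 0,"ty": 0,"tz": 0,"wx": 0,"wy": 0,"wz": 0,"fingers": -1},
    {"tx": 0,"ty": -0.2,"tz": 0,"wx": 0,"wy": 0,"wz": 0,"fingers": -1},
    {"tx": 0,"ty": -0.2,"tz": 0,"wx": 0,"wy": 0,"wz": 0,"fingers": -1},
    {"tx": 0,"ty": 0,"tz": 0,"wx": 0,"wy": 0,"wz": 0,"fingers": -1}
  ]
}}

```text
time_s: 5.15
tcp_pos: [0.5009, -0.0724, 0.143]
tcp_rot: [0.001, -0.442, 0.897, -0.0]
wrist_force: [0.8, 0.5, -0.9]
grip_width: 0.0002
grip_force: 0.0
```

Emit:
{"name": "jog_arm", "arguments": {
  "rows": [
    {"tx": 0,"ty": 0,"tz": 0.2,"wx": 0,"wy": 0,"wz": 0,"fingers": -1},
    {"tx": -0.07,"ty": -0.1,"tz": 0,"wx": 0,"wy": 0,"wz": 1,"fingers": -1},
    {"tx": -0.07,"ty": -0.1,"tz": 0,"wx": 0,"wy": 0,"wz": 1,"fingers": -1},
    {"tx": -0.07,"ty": -0.1,"tz": 0,"wx": 0,"wy": 0,"wz": 1,"fingers": -1},
    {"tx": -0.07,"ty": -0.1,"tz": 0,"wx": 0,"wy": 0,"wz": 1,"fingers": -1},
    {"tx": -0.07,"ty": -0.1,"tz": 0,"wx": 0,"wy": 0,"wz": 1,"fingers": -1},
    {"tx": 0,"ty": 0,"tz": 0,"wx": 0,"wy": 0,"wz": 0,"fingers": -1},
    {"tx": 0,"ty": 0,"tz": 0,"wx": 0,"wy": 0,"wz": 0,"fingers": -1}
  ]
}}

```text
time_s: 5.95
tcp_pos: [0.5117, -0.0744, 0.1378]
tcp_rot: [-0.0, -0.281, 0.96, 0.0]
wrist_force: [-0.5, 1.1, 0.3]
grip_width: 0.0002
grip_force: 0.0
```

```bash
cat >> h.py <<'E'
def where():
    s=env.get_state(); R=quatR(s["tcp_rot"]); ax=np.array([.5005,-.1063]); d=s["tcp_pos"][:2]-ax
    n=-R[:2,1]; u=-R[:2,0]; phi=90-7.5-np.degrees(np.arctan2(u[1],u[0]))
    print("phi tool",phi,"u,n mm",d@u*1e3,d@n*1e3,"z",s["tcp_pos"][2],"F",s["wrist_force"],"t",s["time_s"]); return s
E
python3 - <<'E'
from h import *
s=where(); p,d=eyes.read_camera("wrist"); cv2.imwrite("pics/w4.png",p)
E
```

```text
phi tool 49.876778360172096 u,n mm 26.589463986657258 -20.84950368838628 z 0.1378319065403394 F [-0.46313949  1.07433745  0.31341154] t 5.95
```

View pics/w4.png

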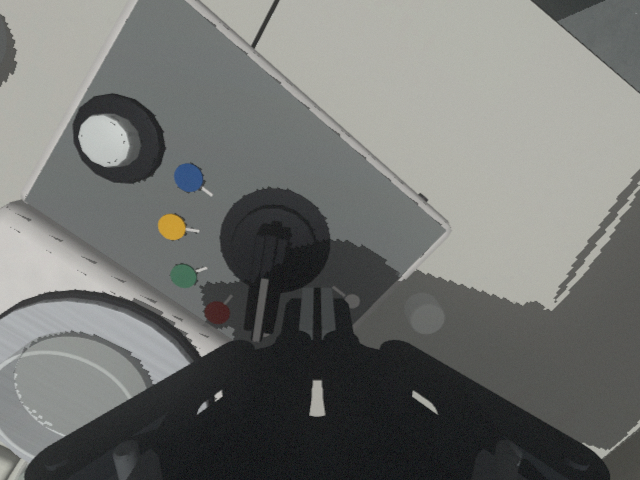

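The pushing works. The bar has clicked to position 3 and leans slightly ahead of the finger. I continue.

Emit:
{"name": "jog_arm", "arguments": {
  "rows": [
    {"tx": -0.07,"ty": -0.1,"tz": 0,"wx": 0,"wy": 0,"wz": 1,"fingers": -1},
    {"tx": -0.07,"ty": -0.1,"tz": 0,"wx": 0,"wy": 0,"wz": 1,"fingers": -1},
    {"tx": -0.07,"ty": -0.1,"tz": 0,"wx": 0,"wy": 0,"wz": 1,"fingers": -1},
    {"tx": -0.07,"ty": -0.1,"tz": 0,"wx": 0,"wy": 0,"wz": 1,"fingers": -1},
    {"tx": -0.07,"ty": -0.1,"tz": 0,"wx": 0,"wy": 0,"wz": 1,"fingers": -1},
    {"tx": -0.07,"ty": -0.1,"tz": 0,"wx": 0,"wy": 0,"wz": 1,"fingers": -1},
    {"tx": -0.07,"ty": -0.1,"tz": 0,"wx": 0,"wy": 0,"wz": 1,"fingers": -1},
    {"tx": 0,"ty": 0,"tz": 0,"wx": 0,"wy": 0,"wz": 0,"fingers": -1}
  ]
}}

```text
time_s: 6.8
tcp_pos: [0.5257, -0.0841, 0.1379]
tcp_rot: [0.0, -0.039, 0.999, -0.0]
wrist_force: [-1.2, 0.5, -1.5]
grip_width: -0.0001
grip_force: 0.0
```

```bash
python3 -c "
from h import *
where()"
```

```text
phi tool 77.97700229775633 u,n mm 26.903711223324496 -20.184470705442855 z 0.1378833733731569 F [-1.21992094  0.47464344 -1.47828918] t 6.8
```

Emit:
{"name": "jog_arm", "arguments": {
  "rows": [
    {"tx": -0.07,"ty": -0.1,"tz": 0,"wx": 0,"wy": 0,"wz": 1,"fingers": -1},
    {"tx": -0.07,"ty": -0.1,"tz": 0,"wx": 0,"wy": 0,"wz": 1,"fingers": -1},
    {"tx": -0.07,"ty": -0.1,"tz": 0,"wx": 0,"wy": 0,"wz": 1,"fingers": -1},
    {"tx": -0.07,"ty": -0.1,"tz": 0,"wx": 0,"wy": 0,"wz": 1,"fingers": -1},
    {"tx": -0.07,"ty": -0.1,"tz": 0,"wx": 0,"wy": 0,"wz": 1,"fingers": -1},
    {"tx": -0.035,"ty": -0.05,"tz": 0,"wx": 0,"wy": 0,"wz": 0.5,"fingers": -1},
    {"tx": -0.035,"ty": -0.05,"tz": 0,"wx": 0,"wy": 0,"wz": 0.5,"fingers": -1},
    {"tx": 0,"ty": 0,"tz": 0,"wx": 0,"wy": 0,"wz": 0,"fingers": -1}
  ]
}}

```text
time_s: 7.6
tcp_pos: [0.5327, -0.0966, 0.1379]
tcp_rot: [-0.0, 0.168, 0.986, -0.0]
wrist_force: [0.5, 0.9, -0.3]
grip_width: -0.0001
grip_force: 0.0
```

Emit:
{"name": "jog_arm", "arguments": {
  "rows": [
    {"tx": -0.035,"ty": -0.05,"tz": 0,"wx": 0,"wy": 0,"wz": 0.5,"fingers": -1},
    {"tx": -0.035,"ty": -0.05,"tz": 0,"wx": 0,"wy": 0,"wz": 0.5,"fingers": -1},
    {"tx": -0.035,"ty": -0.05,"tz": 0,"wx": 0,"wy": 0,"wz": 0.5,"fingers": -1},
    {"tx": 0,"ty": 0,"tz": 0,"wx": 0,"wy": 0,"wz": 0,"fingers": -1}
  ]
}}

```text
time_s: 8.0
tcp_pos: [0.5336, -0.1002, 0.1379]
tcp_rot: [0.0, 0.22, 0.976, -0.0]
wrist_force: [-0.2, 1.5, 0.4]
grip_width: 0.0001
grip_force: 0.0
```

Run:
```python
from h import *
s=where(); p,d=eyes.read_camera("wrist"); cv2.imwrite("pics/w5.png",p)
```

```text
phi tool 107.86598377796805 u,n mm 27.321169879020772 -19.670139043144335 z 0.1379131860359277 F [-0.24188506  1.52515018  0.42574094] t 8.0
```

View pics/w5.png

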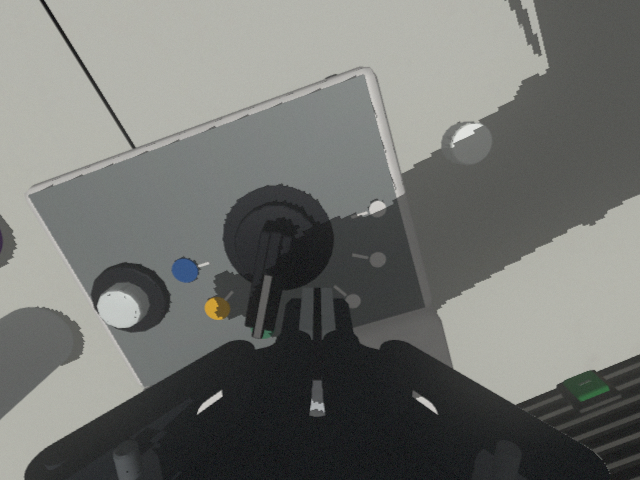

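The pointer has clicked ahead of the finger, and its tip lies over the green dot at (265,334). I back off, rise and verify.

Emit:
{"name": "jog_arm", "arguments": {
  "rows": [
    {"tx": 0,"ty": 0.5,"tz": 0,"wx": 0,"wy": 0,"wz": 0,"fingers": -1},
    {"tx": 0,"ty": 0.5,"tz": 0,"wx": 0,"wy": 0,"wz": 0,"fingers": -1},
    {"tx": 0,"ty": 0,"tz": -1,"wx": 0,"wy": 0,"wz": 0,"fingers": -1},
    {"tx": 0,"ty": 0,"tz": -1,"wx": 0,"wy": 0,"wz": 0,"fingers": -1},
    {"tx": -0.5,"ty": 0,"tz": -1,"wx": 0,"wy": 0,"wz": 0,"fingers": -1},
    {"tx": -1,"ty": 0,"tz": -1,"wx": 0,"wy": 0,"wz": 0,"fingers": -1},
    {"tx": -1,"ty": 0,"tz": 0,"wx": 0,"wy": 0,"wz": 0,"fingers": -1},
    {"tx": 0,"ty": 0,"tz": 0,"wx": 0,"wy": 0,"wz": 0,"fingers": -1}
  ]
}}

```text
time_s: 8.85
tcp_pos: [0.5898, -0.1034, 0.2185]
tcp_rot: [0.001, 0.22, 0.975, 0.0]
wrist_force: [0.2, -0.7, -0.8]
grip_width: -0.0
grip_force: 0.0
```

Run:
```python
from h import *
s=where(); print(s["tcp_pos"],s["q"]); p,d=eyes.read_camera("wrist"); cv2.imwrite("pics/w6.png",p)
g=np.array([.4948,-.1885,.160]); print(quatR(s["tcp_rot"]).T@(g-s["tcp_pos"])*1e3, proj("wrist",[.4948,-.1885,.065],s))
```

```text
phi tool 107.92326558997785 u,n mm 79.40628406349023 -40.98562020574453 z 0.21845163127239164 F [ 0.19439507 -0.71999834 -0.76136153] t 8.85
[ 0.58981206 -0.1033726   0.21845163] [ 1.52791761e-01  3.01773408e-01 -2.78449894e-01  5.43627521e-04
 -9.88513694e-01 -2.16760550e+00]
[  49.38023832 -117.7181673    58.2630667 ] (np.float64(137.03389532708772), np.float64(174.10293377378713))
```

View pics/w6.png

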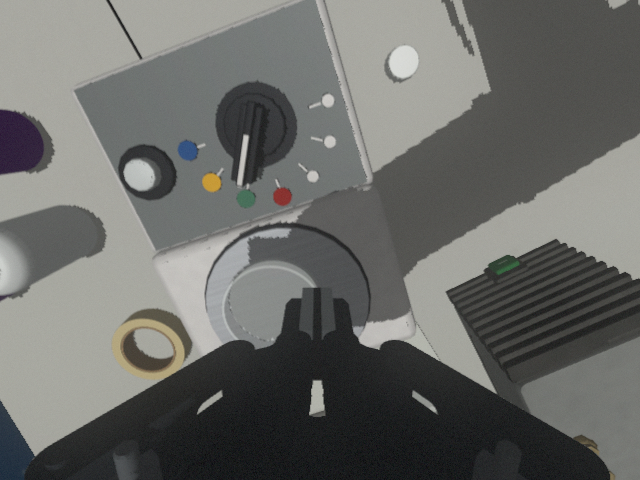

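The pointer line runs to the green dot at (246,199), so it is set to position 5. Nothing has been disturbed. The key at (142,175) matches the prediction within about 3 mm. I move over it next.

Emit:
{"name": "jog_arm", "arguments": {
  "rows": [
    {"tx": 0.41,"ty": -0.97,"tz": 0,"wx": 0,"wy": 0,"wz": 0,"fingers": -1},
    {"tx": 0.41,"ty": -0.97,"tz": 0,"wx": 0,"wy": 0,"wz": 0,"fingers": -1},
    {"tx": 0.41,"ty": -0.97,"tz": 0,"wx": 0,"wy": 0,"wz": 0,"fingers": -1},
    {"tx": 0.41,"ty": -0.97,"tz": 0,"wx": 0,"wy": 0,"wz": 0,"fingers": -1},
    {"tx": 0.41,"ty": -0.97,"tz": 0,"wx": 0,"wy": 0,"wz": 0,"fingers": -1},
    {"tx": 0.41,"ty": -0.97,"tz": 0,"wx": 0,"wy": 0,"wz": 0,"fingers": -1},
    {"tx": 0,"ty": 0,"tz": 1,"wx": 0,"wy": 0,"wz": 0,"fingers": -1},
    {"tx": 0,"ty": 0,"tz": 1,"wx": 0,"wy": 0,"wz": 0,"fingers": -1}
  ]
}}

```text
time_s: 9.7
tcp_pos: [0.4921, -0.1889, 0.1784]
tcp_rot: [0.001, 0.221, 0.975, 0.0]
wrist_force: [0.0, 0.4, -0.3]
grip_width: 0.0001
grip_force: 0.0
```

Emit:
{"name": "jog_arm", "arguments": {
  "rows": [
    {"tx": 0,"ty": 0,"tz": 0.8,"wx": 0,"wy": 0,"wz": 0,"fingers": -1},
    {"tx": 0,"ty": 0,"tz": 0.5,"wx": 0,"wy": 0,"wz": 0,"fingers": -1},
    {"tx": 0,"ty": 0,"tz": 0,"wx": 0,"wy": 0,"wz": 0,"fingers": -1}
  ]
}}

```text
time_s: 10.0
tcp_pos: [0.4918, -0.1881, 0.1508]
tcp_rot: [-0.001, 0.221, 0.975, -0.0]
wrist_force: [0.5, -1.1, 0.8]
grip_width: -0.0001
grip_force: 0.0
```

Emit:
{"name": "jog_arm", "arguments": {
  "rows": [
    {"tx": 0,"ty": 0,"tz": 0.3,"wx": 0,"wy": 0,"wz": 0,"fingers": -1},
    {"tx": 0,"ty": 0,"tz": 0.3,"wx": 0,"wy": 0,"wz": 0,"fingers": -1},
    {"tx": 0,"ty": 0,"tz": 0.2,"wx": 0,"wy": 0,"wz": 0,"fingers": -1},
    {"tx": 0,"ty": 0,"tz": 0,"wx": 0,"wy": 0,"wz": 0,"fingers": -1}
  ]
}}

```text
time_s: 10.4
tcp_pos: [0.4931, -0.1876, 0.1358]
tcp_rot: [0.0, 0.22, 0.975, -0.0]
wrist_force: [0.2, -0.1, 1.3]
grip_width: 0.0001
grip_force: 1.0
```

Emit:
{"name": "jog_arm", "arguments": {
  "rows": [
    {"tx": 0,"ty": 0,"tz": 0.1,"wx": 0,"wy": 0,"wz": 0,"fingers": -1},
    {"tx": 0,"ty": 0,"tz": 0.1,"wx": 0,"wy": 0,"wz": 0,"fingers": -1},
    {"tx": 0,"ty": 0,"tz": 0,"wx": 0,"wy": 0,"wz": 0,"fingers": -1}
  ]
}}

```text
time_s: 10.7
tcp_pos: [0.4932, -0.1876, 0.1326]
tcp_rot: [0.0, 0.22, 0.975, -0.0]
wrist_force: [-2.9, 1.4, 7.7]
grip_width: -0.0001
grip_force: 4.0
```

Emit:
{"name": "jog_arm", "arguments": {
  "rows": [
    {"tx": 0,"ty": 0,"tz": 0.1,"wx": 0,"wy": 0,"wz": 0,"fingers": -1},
    {"tx": 0,"ty": 0,"tz": 0,"wx": 0,"wy": 0,"wz": 0,"fingers": -1}
  ]
}}

```text
time_s: 10.9
tcp_pos: [0.4932, -0.1876, 0.1323]
tcp_rot: [0.001, 0.22, 0.975, -0.0]
wrist_force: [-8.7, 4.7, 25.8]
grip_width: -0.0001
grip_force: 13.0
```

Bottomed out: 26 N with no further travel. I release and rise.

Emit:
{"name": "jog_arm", "arguments": {
  "rows": [
    {"tx": 0,"ty": 0,"tz": -0.5,"wx": 0,"wy": 0,"wz": 0,"fingers": -1},
    {"tx": 0,"ty": 0,"tz": -1,"wx": 0,"wy": 0,"wz": 0,"fingers": -1},
    {"tx": 0,"ty": 0,"tz": -1,"wx": 0,"wy": 0,"wz": 0,"fingers": -1},
    {"tx": 0,"ty": 0,"tz": -1,"wx": 0,"wy": 0,"wz": 0,"fingers": -1},
    {"tx": -1,"ty": 0,"tz": -1,"wx": 0,"wy": 0,"wz": 0,"fingers": -1},
    {"tx": -1,"ty": 0,"tz": -0.5,"wx": 0,"wy": 0,"wz": 0,"fingers": -1},
    {"tx": -1,"ty": 0,"tz": 0,"wx": 0,"wy": 0,"wz": 0,"fingers": -1},
    {"tx": 0,"ty": 0,"tz": 0,"wx": 0,"wy": 0,"wz": 0,"fingers": -1}
  ]
}}

```text
time_s: 11.7
tcp_pos: [0.5489, -0.214, 0.2299]
tcp_rot: [0.0, 0.221, 0.975, -0.0]
wrist_force: [0.0, 0.7, 0.4]
grip_width: 0.0001
grip_force: 0.0
```

Run:
```python
from h import *
s=where(); p,d=eyes.read_camera("wrist"); cv2.imwrite("pics/w7.png",p)
```

```text
phi tool 108.00068011235689 u,n mm 90.04123503861317 76.4074085809324 z 0.2298530574281457 F [0.01169087 0.65782645 0.36757721] t 11.7
```

View pics/w7.png

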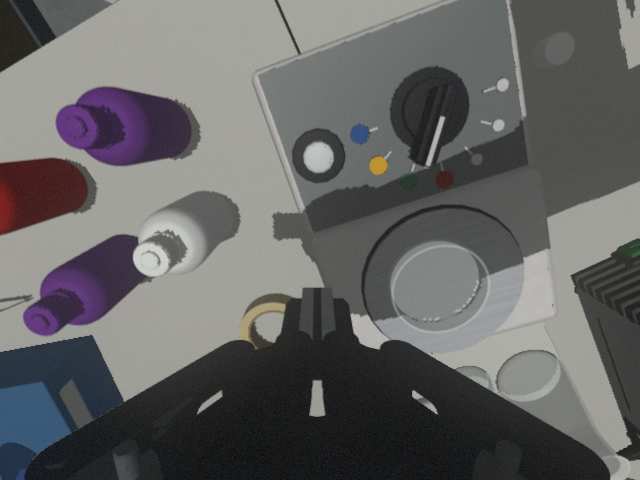

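The pointer tip at (429,164) looks close to midway between green (408,181) and red (445,179). I'll check for parallax by projecting the expected tip at both positions.

Run:
```python
from h import *
s=env.get_state(); th=-.13; R=np.array([[np.cos(th),-np.sin(th)],[np.sin(th),np.cos(th)]])
for k in (4,4.5,5):
    u=R@(np.array(dot(k))-[-.065,.022])/.05; ax=np.array([.5005,-.1063])
    print(k,[np.round(proj("wrist",np.r_[ax+u*r,z],s)) for r,z in((.05,.05),(.033,.081),(.005,.081))])
```

```text
4 [array([444., 181.]), array([456., 163.]), array([447., 118.])]
4.5 [array([426., 185.]), array([442., 166.]), array([445., 119.])]
5 [array([408., 183.]), array([428., 165.]), array([443., 119.])]
```

The observed tip (429,164) and line end (442,118) match position 5, which is green. The key is up and everything else is undisturbed, so I hand in.

```bash
python3 -c "
from bench import env
print(env.sign_off())"
```

```text
the job is handed in; nothing more can be done
None
```

The selector is at the green dot (fifth position), the start key was pressed fully down and released, and the job is handed in; the final wrist picture matches this and shows nothing else moved, but sign-off gave no verdict.

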